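# Free the stuck ink-box lid and hold it ajar

### The arm

A 6-joint arm with a two-finger parallel gripper is mounted at the origin on the work surface. World frame = base frame: x ahead of the robot, y to its left, z up, the work surface at z = 0. Lengths are in m, angles in degrees, forces in N, time in s.
With the tool pointing down it reaches from about 0.4 to 0.825 m from the base axis. Payload 7 kg.
Tool frame: the origin (TCP) lies at the very end of the fingers, on their centre line; the grasp point (between the pads) lies 19 mm behind it (r.hold_point_z is the distance from the TCP to the grasp point, in m); x points along the fingers, y is the direction in which the jaws open and shut, and the axes are right-handed (so a half turn about x gives the same grasp; the last joint's range is limited). The gripper opens to 88 mm and grips with 3 to 60 N. Pads are 19 mm wide; open, the fingers measure 130 mm over their backs; the gripper's body (78 mm by 193 mm) begins 47 mm behind the grasp point.
Start: joints at [-47.149, 20.546, 0.682, 0, -70.136, -16.507], TCP at [0.3, -0.605, 0.227] pointing down, gripper open.
Joint ranges: [-176.03, 176.03], [-82.01, 121.73], [-58.28, 71.71], [-173.87, 95.51], [-174.79, -0.11], [-173.66, 173.66]. Speed limits (degrees/s): [136.94, 136.94, 172.46, 180, 180, 180].

### API

Orientations are given as [roll, pitch, yaw] about the fixed x, y, z axes, in that order (R = Rz(yaw) Ry(pitch) Rx(roll)).
In Python, from plant import r gives the robot as it stands. The module is installed in compiled form; this text tells all that it offers.
- The arm moves only by the shell command python3 -m creep 'ROWS' [FORCE]. ROWS is JSON, a list of rows, each a list of 7 numbers: the turn, a rotation vector about the tool's x, y, z in rad, then the shift along the tool's x, y, z in cm, then the opening in per cent of the stroke, from 0 (shut) to 100 (fully open). In form: [[rx, ry, rz, x, y, z, fingers], ...]. A call has 1 to 8 rows; each row shifts and turns the commanded pose from where the row before left it, along the tool's axes as they then stand; what a row does not reach is not made up. A row lasts 1/10 s, in which the tool goes at most 50 mm and 8.59 degrees, less where a joint would pass 70% of its speed; a pose out of reach is approached as far as the arm can. A call is refused whole if a number of a shift passes 5 or a number of a turn 0.15, either way. A call with a gripper value outside its range is refused whole. The fingers move at their own pace and stop on an object; FORCE is the grip in N (left out, the last holds). Time passes only in rows, so rows that do not move let the fingers close. It gives the time, the measured TCP pose, the force and the opening at its end, in the units of the state.
- r.get_state(): the state, without advancing time (a new reading comes with each control period).
- r.capture(name): name is "side" or "top"; returns (picture, depth): 384x512x3 uint8, blue, green, red; 384x512 float32, m along the optical axis (not along the pixel's ray), 0 where there is no reading.
- r.camera_info(name): a dict with "fovy" (degrees; the focal length in pixels is half the picture's height over the tangent of half this angle, whatever the lens; pixels are square), "cx", "cy" (the principal point, pixels), "camera_from_world" (4x4, takes a point from world to camera coordinates). Camera axes: x right, y down, z forward; pixel columns grow to the right and rows downward; lengths in m; the calibration is good to about 2 mm. A picture is of the moment at which its call begins. camera_info takes no time and is no camera call.
- r.close_job(): hands the job in, once; it reports no verdict.
Trained networks look in the newest picture that a camera, given by its name, has taken for a name from the list of things; names that differ only in an ending like _2 or _b are one class to them, and where a whole thing is asked for, a point or a joint stands for the part that bears it (a point fixed in the world has none). Each returns a list of dicts, best first, with "score" (0 to 1); they miss things now and then, are a little off and sometimes report something else, mostly with a low value. They report only what shows in the picture. A call takes as long as a camera call. They do not tell look-alikes from the thing itself.
- r.look_for(query, camera): "rect" ([left, top, right, bottom] in pixels, round what is visible of it).
- r.masks_of(query, camera): "pixels" (384x512 bool, what is visible of it) and "rect" ([left, top, right, bottom] in pixels, round what is visible of it).
The state is a dict: "time_s": time; "joints": joint angles; "qd": joint speeds; "joint_torque": joint torques, N m; "tcp_pos": TCP position; "eef_rot": TCP orientation; "contact_force": force on the tool from outside, world axes, zero at the start; "moment": the same for the moment, N m; "gripper_width": finger opening in m.
Only numpy, scipy, OpenCV 4.12 (cv2) and the standard library are available. Lean on these libraries where they do the work, as an engineer would, in place of code of your own. Each camera call takes 0.05 s, during which the arm holds its last target. There are 200 camera calls.

### The job

The steel lid of the ink box is stuck down with dried ink, and someone left the wooden paperweight on it: first lift the paperweight off and lay it flat on the red-papered writing pad, wholly on the pad, and let go of it. Then grip the lid's knob, pull until the seal breaks free, without letting the lid fly wide open, and finish still holding the knob, with the lid slightly open and still: a gap of about 25 mm at its front edge. The program ends while holding; leave everything else on the table where it is.

Things in the scene. Friction and masses are not known exactly. Their poses are not given: they have to be found in the camera images.
- ink_box: fixed dark steel ink box with a hinged bright steel lid, 160 (x) x 170 (y) x 60 mm high without the lid; origin centre of its underside on the table. Its front (-x side, lid knob) faces roughly the robot, its +x side carries the hinge. It cannot be moved. It stands at the left or the right working place
- lid (a joint): lid hinge angle in rad: 0 shut (start), grows as the front edge rises, stop at 0.5; 0.16 rad is a gap of about 25 mm at the front edge. The lid is a flat plate 160 x 170 x 8 mm, its underside 60.5 mm above the table, its top 68.5 mm. The dried seal holds it at the start: it takes an upward pull of about 15 N at the knob to start it, and the pull needed then falls steadily, to about a half at 0.16 rad; let go, the lid falls shut and sticks again
- lid_hinge (a point): middle of the lid's hinge line, 60.5 mm above the table at the box's back edge; the hinge line runs along the y axis of this frame; this frame turns with the lid
- knob_grip (a point): grip point of the knob, on its centre line, 26 mm above the lid's top and 14 mm below the knob's top; 138 mm in front of the hinge line and 34 mm above it with the lid shut. Axes as the box's when shut; turns with the lid. Best pinched from above, across y
- lid_knob: the knob itself: upright steel block standing on the lid near the middle of its front edge, 26 mm (x) by 16 mm (y), 40 mm high; origin centre of its foot on the lid's top
- lid_front_edge (a point): middle of the lower front edge of the lid, 160 mm in front of the hinge line; its height less 60.5 mm is the gap
- paperweight: wooden bar paperweight, 36 mm (x) by 200 mm (y) by 26 mm high, about 0.2 kg; its origin is its very centre, half-way up. It starts lying crosswise on the lid between knob and hinge, roughly along the box's y axis
- weight_end_a (a point): middle of the paperweight's end face on its +y side, 100 mm from its centre, half-way up
- weight_end_b (a point): middle of the paperweight's end face on its -y side, 100 mm from its centre, half-way up
- pad: fixed flat writing pad covered with red paper, 250 mm (x) by 290 mm (y), 3 mm thick; origin centre of its underside on the table, at the working place that the ink box does not take
- ink_dish: shallow black ink dish, 90 mm across, 22 mm high, between the two working places; origin centre of its underside
- rinse_bowl: small white bowl, 84 mm across, 45 mm high, between the two working places; origin centre of its underside
- bottle_a: black ink bottle with a white cap, 64 mm across, 190 mm high, standing farther back; origin centre of its underside
- bottle_b: second, like black ink bottle, 64 mm across, 190 mm high, farther back; origin centre of its underside
- chop: upright stone name-seal block, 26 x 26 x 60 mm high; origin centre of its underside
Things that resemble listed ones, but are neither listed nor needed, are in the scene too. What is meant by the paperweight is not blue or green, and is the smaller of those in its own colour.

How it is judged (in metres and radians):
On the way, in this order (a step that is already met when the one before it is completed fails the run):
1. the paperweight lies flat and wholly on the pad, let go, with the lid still shut (x of weight_end_a in the frame of pad between -0.127 and 0.127 m and y of weight_end_a in the frame of pad between -0.147 and 0.147 m and z of each of weight_end_a, weight_end_b in the frame of pad below 0.03 m and x of weight_end_b in the frame of pad between -0.127 and 0.127 m and y of weight_end_b in the frame of pad between -0.147 and 0.147 m and linear speed of paperweight below 0.02 m/s and contact force between the fingers and paperweight below 0.2 N and value of joint lid below 0.03 rad), for 0.2 s.
2. the seal has broken: the lid is up, with the fingers on the knob (value of joint lid above 0.07 rad and contact force between the fingers and lid_knob above 1 N), for 0.2 s.
At the end, for the whole second after the job is handed in: The fingers hold the knob (contact over 1 N) with the lid still (under 0.05 rad/s) between 0.10 and 0.26 rad open, a gap of 16 to 41 mm at the front edge; the paperweight lies flat on the pad, both ends within the pad's outline, at rest and not touched (x of weight_end_a in the frame of pad between -0.127 and 0.127 m and y of weight_end_a in the frame of pad between -0.147 and 0.147 m and z of each of weight_end_a, weight_end_b in the frame of pad below 0.03 m and x of weight_end_b in the frame of pad between -0.127 and 0.127 m and y of weight_end_b in the frame of pad between -0.147 and 0.147 m and linear speed of paperweight below 0.02 m/s and contact force between the fingers and paperweight below 0.2 N and value of joint lid between 0.1 and 0.26 rad and velocity of joint lid between -0.05 and 0.05 rad/s and contact force between the fingers and lid_knob above 1 N); the arm keeps its last pose, push and grip.
It fails at once if the lid flies wide open (over 0.38 rad, a gap of about 60 mm) (value of joint lid above 0.38 rad).
It fails at once if something else on the table is moved by more than 30 mm (distance of any of ink_dish, rinse_bowl, bottle_a, bottle_b, chop from where it was at the start of the episode above 0.03 m).
It also fails if it takes over 54 s, if anything falls off the work surface, if the arm or the gripper's body presses on something with over 40 N, if the wrist force passes 120 N, or if a joint passes its speed limit or range.

## Working session

There is one attempt and no reset: what is moved stays moved. The work goes in short steps, Python scripts to look and compute and a shell command to move; the robot and the scene stay as the last step left them, time stands still between calls to the robot, and variables do not carry over. Pictures are saved under pics/ and viewed, about 8 in all and at most 12, crops included, and the job is handed in when it is done.

```bash
mkdir -p pics
cat > h.py <<'E'
import numpy as np, cv2
from plant import r
from scipy.spatial.transform import Rotation as Ro
def cloud(name, d):
    i=r.camera_info(name); f=192/np.tan(np.radians(i["fovy"]/2))
    v,u=np.mgrid[0:384,0:512]
    P=np.stack([(u-i["cx"])*d/f,(v-i["cy"])*d/f,d,np.ones_like(d)],-1)
    W=P@np.linalg.inv(np.array(i["camera_from_world"])).T
    W=W[...,:3]; W[d<=0]=np.nan
    return W
E
python3 - <<'E'
from h import *
s=r.get_state(); print({k:np.round(s[k],3) for k in s})
for n in("top","side"):
    im,d=r.capture(n); cv2.imwrite(f"pics/{n}0.png",im); np.save(f"pics/{n}0.npy",cloud(n,d))
    W=cloud(n,d)
    print(n,{k:np.round(v,3).tolist() for k,v in r.camera_info(n).items()})
    for q in("paperweight","lid","lid_knob","pad","ink_dish","rinse_bowl","bottle_a","chop"):
        for m in r.masks_of(q,n):
            p=W[m["pixels"]]
            print(q,round(m["score"],2),np.round(m["rect"]),np.round(np.nanmedian(p,0),3),np.round(np.nanpercentile(p,3,axis=0),3),np.round(np.nanpercentile(p,97,axis=0),3))
a=np.hstack([cv2.imread("pics/top0.png"),]);
E
```

```text
{'time_s': np.float64(0.0), 'joints': array([-4.7149e+01,  2.0592e+01,  6.3300e-01, -2.1000e-02, -7.0136e+01,
       -1.6508e+01]), 'qd': array([-0.02 ,  0.02 , -0.03 ,  0.064,  0.074, -0.045]), 'joint_torque': array([-2.0000e-03, -5.8272e+01,  2.9306e+01,  6.9970e+00,  7.0000e-03,
       -0.0000e+00]), 'tcp_pos': array([ 0.299, -0.604,  0.226]), 'eef_rot': array([ 94.868,  89.903, 121.204]), 'contact_force': array([ 0.809, -0.139,  0.246]), 'moment': array([-0.022,  0.082,  0.045]), 'gripper_width': np.float64(0.087)}
top {'fovy': 44.597, 'cx': 253.071, 'cy': 185.582, 'camera_from_world': [[-0.008, -1.0, 0.002, -0.142], [-0.988, 0.007, -0.154, 0.528], [0.154, -0.003, -0.988, 1.477], [0.0, 0.0, 0.0, 1.0]]}
paperweight 0.61 [345. 147. 386. 201.] [ 0.569 -0.516  0.025] [ 0.489 -0.571  0.018] [ 0.648 -0.46   0.031]
paperweight 0.57 [258. 139. 318. 169.] [ 0.622 -0.257  0.093] [ 0.58  -0.344  0.086] [ 0.661 -0.175  0.099]
paperweight 0.57 [402. 220. 430. 238.] [ 0.383 -0.672  0.025] [ 0.365 -0.703  0.018] [ 0.4   -0.635  0.033]
paperweight 0.57 [296. 173. 305. 187.] [ 0.53  -0.295  0.106
[... 1791 characters left out ...]
09]
pad 0.64 [156. 248. 276. 355.] [0.539 0.269 0.004] [0.426 0.115 0.   ] [0.663 0.389 0.007]
ink_dish 0.69 [273. 227. 297. 250.] [ 0.427 -0.013  0.01 ] [ 0.386 -0.046 -0.001] [0.464 0.033 0.023]
ink_dish 0.55 [240. 154. 255. 190.] [ 0.619 -0.248  0.094] [ 0.578 -0.406  0.023] [ 0.679 -0.163  0.098]
rinse_bowl 0.6 [224. 217. 252. 236.] [ 0.583 -0.019  0.03 ] [ 0.542 -0.041  0.006] [0.614 0.036 0.047]
bottle_a 0.95 [184. 171. 208. 221.] [ 0.738 -0.028  0.108] [ 0.719 -0.054  0.016] [ 0.766 -0.013  0.19 ]
bottle_a 0.78 [170. 188. 193. 238.] [0.744 0.064 0.096] [0.724 0.037 0.008] [0.777 0.078 0.19 ]
chop 0.49 [203. 213. 213. 231.] [0.684 0.001 0.039] [ 0.674 -0.011  0.005] [0.699 0.011 0.062]
```

View pics/top0.png

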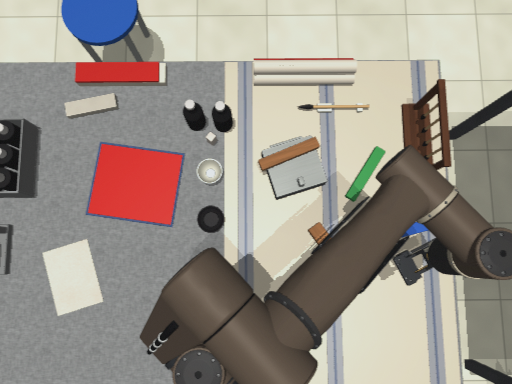

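View pics/side0.png

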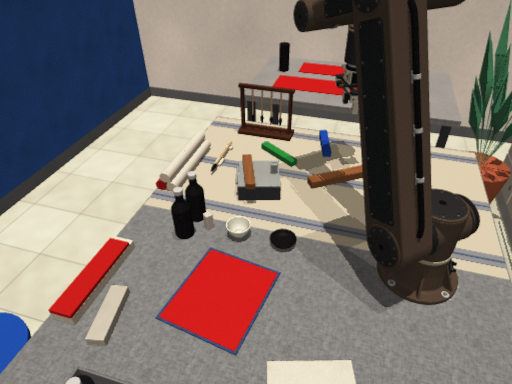

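The box with the brown paperweight on it is at about (295,165) in the top view. The pad is at (137,183), and a larger brown look-alike lies half hidden at (330,232). The green and blue bars are decoys. The weight's top is at 0.093–0.099 m, which fits the expected 0.0945 m. Next I'll fit the poses.

```bash
cat > fit.py <<'E'
from h import *
def rect(P):
    (c,s,a)=cv2.minAreaRect((P[:,:2]*1000).astype(np.float32))
    b=cv2.boxPoints((c,s,a)); e=b[1]-b[0]; f=b[2]-b[1]
    L=e if np.linalg.norm(e)>np.linalg.norm(f) else f
    return np.round(np.array(c)/1000,4), np.round(sorted(s),1), round(float(np.degrees(np.arctan2(L[1],L[0]))%180),2)
E
python3 - <<'E'
from fit import *
for n in("top","side"):
    W=np.load(f"pics/{n}0.npy"); im=cv2.imread(f"pics/{n}0.png")
    hsv=cv2.cvtColor(im,cv2.COLOR_BGR2HSV)
    x,y,z=W[...,0],W[...,1],W[...,2]
    near=(abs(x-.6)<.15)&(abs(y+.27)<.15)
    brown=(hsv[...,1]>90)
    w=near&(z>.088)&(z<.102)&brown; print(n,"weight top",rect(W[w]),w.sum(),np.median(z[w]))
    k=near&(z>.100)&(z<.118)&~brown; print("knob top",rect(W[k]),k.sum(),np.median(z[k]))
    l=near&(z>.055)&(z<.075); print("lid top",rect(W[l]),l.sum(),np.median(z[l]))
    l=near&(z>.055)&(z<.105); print("lid all",rect(W[l]),l.sum())
    p=(abs(x-.54)<.2)&(abs(y-.25)<.2)&(abs(z)<.015)&(hsv[...,1]>100); print("pad",rect(W[p]),p.sum(),np.median(z[p]))
    g=(abs(x-.3)<.2)&(abs(y+.4)<.15)&(z>.01)&(z<.05)&brown&((hsv[...,0]<20)); print("decoy",rect(W[g]) if g.sum()>3 else 0)
s=r.get_state()
print(np.round(Ro.from_euler('xyz',s['eef_rot'],degrees=True).as_matrix(),3), r.hold_point_z)
E
```

```text
top weight top (array([ 0.623 , -0.2602]), array([ 36.2, 197.9]), 112.65) 658 0.09342682728398644
knob top (array([ 0.5934, -0.3127]), array([ 28.1, 153.3]), 162.36) 46 0.10674520168857604
lid top (array([ 0.5891, -0.2684]), array([170. , 192.2]), 107.7) 1988 0.06765771833508272
lid all (array([ 0.5898, -0.2707]), array([170. , 198.8]), 107.44) 2775
pad (array([0.5436, 0.2459]), array([248.4, 288.8]), 81.48) 6106 0.002605990002415459
decoy (array([ 0.3709, -0.3581]), array([44.9, 64. ]), 35.84)
side weight top (array([ 0.6234, -0.2569]), array([ 34.7, 201.4]), 112.15) 287 0.0944216808834798
knob top (array([ 0.533 , -0.2916]), array([15.9, 23.1]), 23.17) 24 0.10646545495697124
lid top (array([ 0.5897, -0.2661]), array([168.6, 197.1]), 107.47) 884 0.06809879301222088
lid all (array([ 0.59  , -0.2672]), array([168.4, 201.4]), 107.3) 1262
pad (array([0.5429, 0.2475]), array([248.4, 292. ]), 81.47) 7070 0.0037321627789285716
decoy (array([ 0.3008, -0.4042]), array([ 53.6, 239.6]), 35.23)
[[-0.    -0.444  0.896]
 [ 0.     0.896  0.444]
 [-1.     0.    -0.   ]] 0.0188
```

```bash
cat > go.py <<'E'
import sys; from h import *
# usage: go.py x y z jawdeg  -> remaining rx (rad), shift in tool axes (cm) once turned
x,y,z,j=map(float,sys.argv[1:5]); s=r.get_state()
R=Ro.from_euler('xyz',s['eef_rot'],degrees=True).as_matrix()
j0=np.degrees(np.arctan2(R[1,1],R[0,1])); dj=(j-j0+180)%360-180
R2=Ro.from_euler('z',dj,degrees=True).as_matrix()@R
d=np.array([x,y,z])-s['tcp_pos']
print("t",round(float(s['time_s']),2),"tcp",np.round(s['tcp_pos'],4),"jaw",round(j0,2),"toolx",np.round(R[:,0],3),"w",round(float(s['gripper_width']),4),"F",np.round(s['contact_force'],1),"q",np.round(s['joints'],0))
print("rx",round(-np.radians(dj),4),"shift cm",np.round(R2.T@d*100,2),"shift now-axes",np.round(R.T@d*100,2))
E
python3 -m creep '[[-0.15,0,0,0,0,0,100],[-0.15,0,0,0,0,0,100],[-0.15,0,0,0,0,0,100],[-0.15,0,0,0,0,0,100],[-0.15,0,0,0,0,0,100],[-0.15,0,0,0,0,0,100],[-0.15,0,0,0,0,0,100],[-0.15,0,0,0,0,0,100]]'
python3 -m creep '[[-0.15,0,0,0,0,0,100],[-0.15,0,0,0,0,0,100],[0,0,0,0,-3.6,1.6,100],[0,0,0,0,-3.6,1.6,100],[0,0,0,0,-3.6,1.6,100],[0,0,0,0,-3.6,1.6,100],[0,0,0,0,-3.6,1.6,100],[0,0,0,0,0,0,100]]'
python3 go.py .623 -.2585 .15 202.4
```

```text
time_s: 1.7
tcp_pos: [0.2995, -0.6049, 0.2266]
eef_rot: [-154.6, 90.0, -59.1]
contact_force: [-0.3, 0.3, -0.4]
gripper_width: 0.0876
time_s: 2.5
tcp_pos: [0.4387, -0.4598, 0.2268]
eef_rot: [-110.7, 89.9, 1.8]
contact_force: [-0.8, -0.3, 0.5]
gripper_width: 0.0878
t 2.5 tcp [ 0.4387 -0.4598  0.2268] jaw -157.49 toolx [ 0.001  0.    -1.   ] w 0.0878 F [-0.8 -0.3  0.5] q [-29.  17.  -5.  -0. -68.  51.]
rx 0.0019 shift cm [  7.7  -24.71  11.59] shift now-axes [  7.7  -24.73  11.54]
```

```bash
python3 -m creep '[[0,0,0,0,-3.5,1.65,100],[0,0,0,0,-3.5,1.65,100],[0,0,0,0,-3.5,1.65,100],[0,0,0,0,-3.5,1.65,100],[0,0,0,0,-3.5,1.65,100],[0,0,0,0,-3.5,1.65,100],[0,0,0,0,-3.7,1.7,100],[0,0,0,0,0,0,100]]'
python3 -m creep '[[0,0,0,2.5,0,0,100],[0,0,0,2.5,0,0,100],[0,0,0,2.7,0,0,100],[0,0,0,0,0,0,100]]'
python3 go.py .623 -.2585 .072 202.4
python3 - <<'E'
from fit import *
n="side"; im,d=r.capture(n); cv2.imwrite("pics/s1.png",cv2.resize(im[100:260,180:340],None,fx=3,fy=3))
E
```

```text
time_s: 3.3
tcp_pos: [0.623, -0.2585, 0.2259]
eef_rot: [-61.3, 90.0, 51.2]
contact_force: [-0.7, 0.4, -0.7]
gripper_width: 0.0876
time_s: 3.7
tcp_pos: [0.6176, -0.2613, 0.1455]
eef_rot: [52.3, 89.6, 164.5]
contact_force: [0.3, 0.2, -0.1]
gripper_width: 0.0878
t 3.7 tcp [ 0.6176 -0.2613  0.1455] jaw -157.77 toolx [-0.007  0.002 -1.   ] w 0.0878 F [ 0.3  0.2 -0.1] q [ -6.  24.  -6.  -0. -61.  29.]
rx -0.0029 shift cm [ 7.35 -0.65  0.02] shift now-axes [ 7.35 -0.65  0.03]
```

View pics/s1.png

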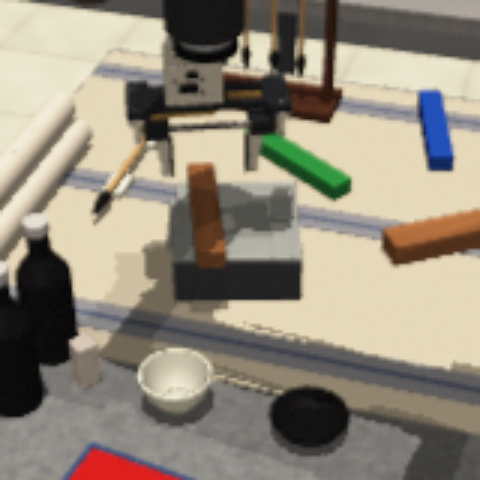

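The gripper, at (205,120) in the crop, hangs above the box. Its jaws are set across the brown bar, which runs from (203,170) to (212,260). Now I'll correct and descend.

```bash
python3 -m creep '[[0,0,0,0,0,0,100],[0,0,0,0,0,0,100]]'; python3 go.py .623 -.2585 .072 202.4
python3 -m creep '[[0,0,0,2,0,0,100],[0,0,0,1.5,0,0,100],[0,0,0,0,0,0,100],[0,0,0,0,0,0,100]]'; python3 go.py .623 -.2585 .072 202.4
```

```text
time_s: 3.95
tcp_pos: [0.6212, -0.2621, 0.1516]
eef_rot: [-128.1, 89.8, -15.8]
contact_force: [-0.2, -0.6, 0.1]
gripper_width: 0.0879
t 3.95 tcp [ 0.6212 -0.2621  0.1516] jaw -157.71 toolx [ 0.003 -0.001 -1.   ] w 0.0879 F [-0.2 -0.6  0.1] q [ -6.  23.  -5.   0. -61.  29.]
rx -0.002 shift cm [ 7.96 -0.28  0.28] shift now-axes [ 7.96 -0.28  0.28]
time_s: 4.35
tcp_pos: [0.6203, -0.2617, 0.1148]
eef_rot: [110.5, 90.0, -137.2]
contact_force: [0.7, 1.3, -0.0]
gripper_width: 0.0873
t 4.35 tcp [ 0.6203 -0.2617  0.1148] jaw -157.7 toolx [-0. -0. -1.] w 0.0873 F [ 0.7  1.3 -0. ] q [ -6.  25.  -8.   0. -57.  29.]
rx -0.0018 shift cm [ 4.28 -0.37  0.2 ] shift now-axes [ 4.28 -0.37  0.2 ]
```

```bash
python3 -m creep '[[0,0,0,0,-0.35,0.25,100],[0,0,0,1.5,0,0,100],[0,0,0,1.5,0,0,100],[0,0,0,0.6,0,0,100],[0,0,0,0,0,0,100],[0,0,0,0,0,0,100],[0,0,0,0,0,0,100]]'; python3 go.py .623 -.2585 .072 202.4
```

```text
time_s: 5.05
tcp_pos: [0.623, -0.2581, 0.079]
eef_rot: [-132.3, 90.0, -20.0]
contact_force: [0.0, 0.4, -0.1]
gripper_width: 0.0876
t 5.05 tcp [ 0.623  -0.2581  0.079 ] jaw -157.71 toolx [ 0.001 -0.    -1.   ] w 0.0876 F [ 0.   0.4 -0.1] q [ -6.  27. -10.   0. -53.  28.]
rx -0.0019 shift cm [ 0.7   0.01 -0.04] shift now-axes [ 0.7   0.01 -0.04]
```

```bash
python3 -m creep '[[0,0,0,0.6,0,0,100],[0,0,0,0,0,0,100],[0,0,0,0,0,0,0],[0,0,0,0,0,0,0],[0,0,0,0,0,0,0],[0,0,0,0,0,0,0],[0,0,0,0,0,0,0],[0,0,0,0,0,0,0]]' 20; python3 go.py .623 -.2585 .072 202.4
```

```text
time_s: 5.85
tcp_pos: [0.6226, -0.2579, 0.0726]
eef_rot: [18.3, 90.0, 130.6]
contact_force: [-0.1, 0.6, 0.5]
gripper_width: 0.0454
t 5.85 tcp [ 0.6226 -0.2579  0.0726] jaw -157.71 toolx [-0.  0. -1.] w 0.0454 F [-0.1  0.6  0.5] q [ -6.  28. -10.  -0. -53.  28.]
rx -0.002 shift cm [ 0.06 -0.02 -0.07] shift now-axes [ 0.06 -0.02 -0.07]
```

```bash
python3 -m creep '[[0,0,0,0,0,0,0],[0,0,0,0,0,0,0],[0,0,0,0,0,0,0],[0,0,0,0,0,0,0],[0,0,0,-0.5,0,0,0],[0,0,0,-1.5,0,0,0],[0,0,0,-2,0,0,0],[0,0,0,0,0,0,0]]'; python3 go.py .623 -.2585 .072 202.4
```

```text
time_s: 6.65
tcp_pos: [0.6246, -0.2585, 0.1166]
eef_rot: [-128.6, 89.7, -16.3]
contact_force: [0.3, 0.2, -2.2]
gripper_width: 0.0357
t 6.65 tcp [ 0.6246 -0.2585  0.1166] jaw -157.67 toolx [ 0.005 -0.002 -1.   ] w 0.0357 F [ 0.3  0.2 -2.2] q [ -6.  25.  -7.   0. -57.  28.]
rx -0.0012 shift cm [4.46 0.17 0.08] shift now-axes [4.46 0.17 0.08]
```

Width 35.7 mm and −2.2 N, so the bar is held. I'll raise it and carry it over.

```bash
python3 -m creep '[[0,0,0,-3,0,0,0],[0,0,0,-4,0,0,0],[0,0,0,-4,0,0,0],[0,0,0,-3,0,0,0],[0.14,0,0,0,0,0,0],[0.14,0,0,0,0,0,0],[0.14,0,0,0,0,0,0],[0.12,0,0,0,0,0,0]]' && python3 go.py .543 .2467 .27 171.5
```

```text
time_s: 7.45
tcp_pos: [0.6222, -0.2577, 0.2524]
eef_rot: [43.1, 90.0, 124.1]
contact_force: [0.2, 0.1, -3.9]
gripper_width: 0.0358
t 7.45 tcp [ 0.6222 -0.2577  0.2524] jaw 171.02 toolx [-0.     0.001 -1.   ] w 0.0358 F [ 0.2  0.1 -3.9] q [ -6.  20.   3.  -0. -73.  -3.]
rx -0.0084 shift cm [-1.73 15.29 48.72] shift now-axes [-1.73 15.7  48.59]
```

```bash
python3 -m creep '[[0,0,0,0,0.5,1.6,0],[0,0,0,0,1.1,3.4,0],[0,0,0,0,1.1,3.4,0],[0,0,0,0,1.1,3.4,0],[0,0,0,0,1.1,3.4,0],[0,0,0,0,1.1,3.4,0],[0,0,0,0,1.1,3.4,0],[0,0,0,0,1.1,3.4,0]]' && python3 -m creep '[[0,0,0,0,1.1,3.4,0],[0,0,0,0,1.1,3.4,0],[0,0,0,0,1.1,3.4,0],[0,0,0,0,1.1,3.4,0],[0,0,0,0,1.1,3.4,0],[0,0,0,0,1.1,3.4,0],[0,0,0,0,0.7,2.2,0],[0,0,0,0,0,0,0]]' && python3 -m creep '[[0,0,0,0,0,0,0],[0,0,0,0,0,0,0]]' && python3 go.py .543 .2467 .01 171.5
```

```text
time_s: 8.25
tcp_pos: [0.5788, 0.0074, 0.2527]
eef_rot: [-9.0, 90.0, 72.5]
contact_force: [0.2, 0.8, -3.0]
gripper_width: 0.0361
time_s: 9.05
tcp_pos: [0.5404, 0.2429, 0.2523]
eef_rot: [34.4, 90.0, 116.0]
contact_force: [-0.3, -0.4, -2.6]
gripper_width: 0.036
time_s: 9.25
tcp_pos: [0.5412, 0.2394, 0.2526]
eef_rot: [128.9, 90.0, -149.7]
contact_force: [0.3, 0.7, -2.5]
gripper_width: 0.0361
t 9.25 tcp [0.5412 0.2394 0.2526] jaw 171.38 toolx [-0. -0. -1.] w 0.0361 F [ 0.3  0.7 -2.5] q [ 43.  12.  -8.  -0. -70. -51.]
rx -0.0021 shift cm [24.26 -0.07  0.75] shift now-axes [24.26 -0.07  0.75]
```

```bash
python3 -m creep '[[0,0,0,2,0,0.75,0],[0,0,0,4,0,0,0],[0,0,0,4,0,0,0],[0,0,0,4,0,0,0],[0,0,0,3.5,0,0,0],[0,0,0,2,0,0,0],[0,0,0,0,0,0,0],[0,0,0,0,0,0,0]]' && python3 go.py .543 .2467 .009 171.5
python3 - <<'E'
from fit import *
for n in("side","top"):
    im,d=r.capture(n);W=cloud(n,d);hsv=cv2.cvtColor(im,cv2.COLOR_BGR2HSV)
    x,y,z=np.moveaxis(W,-1,0)
    m=(abs(x-.543)<.13)&(abs(y-.247)<.15)&(z>.05)&(z<.09)&(hsv[...,0]>5)&(hsv[...,0]<20)&(hsv[...,1]>90)
    print(n,m.sum(),rect(W[m]),np.percentile(z[m],[5,50,95]))
    mm=m&(y>.3); print("z +y end",np.median(z[mm])); mm=m&(y<.2); print("z -y end",np.median(z[mm]))
    if n=="side": cv2.imwrite("pics/s2.png",cv2.resize(im[200:380,130:330],None,fx=3,fy=3))
E
```

```text
time_s: 10.05
tcp_pos: [0.5433, 0.2468, 0.0582]
eef_rot: [-122.8, 90.0, -41.5]
contact_force: [-0.7, 0.9, -3.1]
gripper_width: 0.036
t 10.05 tcp [0.5433 0.2468 0.0582] jaw 171.33 toolx [ 0. -0. -1.] w 0.036 F [-0.7  0.9 -3.1] q [ 43.  22. -21.   0. -46. -52.]
rx -0.003 shift cm [ 4.92  0.03 -0.01] shift now-axes [ 4.92  0.03 -0.01]
side 548 (array([0.5471, 0.2675]), array([ 58.5, 160.8]), 72.61) [0.06098763 0.07948186 0.08245579]
z +y end 0.07935970580040191
z -y end 0.08072215480082967
top 326 (array([0.5356, 0.1934]), array([35.9, 98.8]), 81.77) [0.07033807 0.07964788 0.08513868]
z +y end nan
z -y end 0.07963387073601425
  return _methods._mean(a, axis=axis, dtype=dtype,
  ret = ret.dtype.type(ret / rcount)
```

View pics/s2.png

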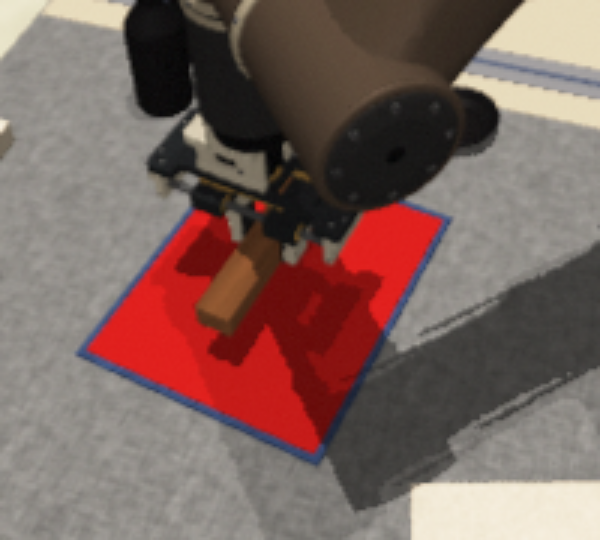

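The bar hangs level over the middle of the pad: its free end is at (215,315) in the crop and the pad's outline surrounds it. Its underside is about 4 mm below the TCP, as reckoned. I'll lower it and release.

```bash
python3 -m creep '[[0,0,0,2,0,0,0],[0,0,0,1.7,0,0,0],[0,0,0,0.8,0,0,0],[0,0,0,0.3,0,0,0],[0,0,0,0.2,0,0,0],[0,0,0,0,0,0,0],[0,0,0,0,0,0,0]]' && python3 go.py .543 .2467 .0072 171.5
```

```text
time_s: 10.85
tcp_pos: [0.5431, 0.2477, 0.0083]
eef_rot: [-44.0, 89.9, 37.3]
contact_force: [0.6, 0.6, -2.2]
gripper_width: 0.0358
t 10.85 tcp [0.5431 0.2477 0.0083] jaw 171.36 toolx [ 0.001  0.001 -1.   ] w 0.0358 F [ 0.6  0.6 -2.2] q [ 43.  26. -24.   0. -40. -52.]
rx -0.0024 shift cm [ 0.11 -0.   -0.1 ] shift now-axes [ 0.11 -0.   -0.1 ]
```

```bash
python3 -m creep '[[0,0,0,0.1,0,0,0],[0,0,0,0,0,0,0],[0,0,0,0,0,0,100],[0,0,0,0,0,0,100],[0,0,0,0,0,0,100],[0,0,0,0,0,0,100],[0,0,0,0,0,0,100],[0,0,0,0,0,0,100]]' && python3 -m creep '[[0,0,0,0,0,0,100],[0,0,0,0,0,0,100],[0,0,0,0,0,0,100],[0,0,0,0,0,0,100],[0,0,0,0,0,0,100],[0,0,0,-1,0,0,100],[0,0,0,-2,0,0,100],[0,0,0,-3,0,0,100]]' && python3 -m creep '[[0,0,0,-4,0,0,100],[0,0,0,-4,0,0,100],[0,0,0,-4,0,0,100],[0,0,0,-4,0,0,100],[0,0,0,-3,0,0,100],[0,0,0,0,0,0,100]]' && python3 go.py .533 -.2916 .25 107.5
```

```text
time_s: 11.65
tcp_pos: [0.5427, 0.2473, 0.0066]
eef_rot: [6.5, 90.0, 87.8]
contact_force: [0.1, 0.0, 0.4]
gripper_width: 0.0784
time_s: 12.45
tcp_pos: [0.5418, 0.2466, 0.0664]
eef_rot: [139.0, 89.8, -139.7]
contact_force: [0.1, -0.3, 0.5]
gripper_width: 0.0874
time_s: 13.05
tcp_pos: [0.5446, 0.2483, 0.2629]
eef_rot: [-48.0, 89.5, 33.4]
contact_force: [0.2, -0.2, 0.0]
gripper_width: 0.0875
t 13.05 tcp [0.5446 0.2483 0.2629] jaw 171.38 toolx [ 0.008  0.005 -1.   ] w 0.0875 F [ 0.2 -0.2  0. ] q [ 43.  12.  -7.   0. -71. -52.]
rx 1.1149 shift cm [  1.54 -51.13 -17.35] shift now-axes [  1.01  -6.94 -53.56]
```

```bash
python3 -m creep '[[0,0,0,0,-0.3,-2,100],[0,0,0,0,-0.4,-3.4,100],[0,0,0,0,-0.4,-3.4,100],[0,0,0,0,-0.4,-3.4,100],[0,0,0,0,-0.4,-3.4,100],[0,0,0,0,-0.4,-3.4,100],[0,0,0,0,-0.4,-3.4,100],[0,0,0,0,-0.4,-3,100]]' && python3 -m creep '[[0.14,0,0,0,0,0,100],[0.14,0,0,0,0,0,100],[0.14,0,0,0,0,0,100],[0.14,0,0,0,0,0,100],[0.14,0,0,0,0,0,100],[0.14,0,0,0,0,0,100],[0.14,0,0,0,0,0,100],[0.13,0,0,0,0,0,100]]'
python3 - <<'E'
from fit import *
A=[]
for n in("side","top"):
    im,d=r.capture(n);W=cloud(n,d);hsv=cv2.cvtColor(im,cv2.COLOR_BGR2HSV)
    x,y,z=np.moveaxis(W,-1,0)
    m=(abs(x-.543)<.13)&(abs(y-.247)<.15)&(z>.02)&(z<.04)&(hsv[...,0]>5)&(hsv[...,0]<20)&(hsv[...,1]>90)
    print(n,"weight",m.sum(),rect(W[m]),np.median(z[m]))
    b=(abs(x-.585)<.14)&(abs(y+.265)<.14)
    k=b&(z>.100)&(z<.115); print("knob",k.sum(),rect(W[k]),np.median(z[k]), W[k].mean(0))
    k=b&(z>.08)&(z<.115); print("knob all",k.sum(),rect(W[k]))
    l=b&(z>.063)&(z<.073); print("lid",l.sum(),rect(W[l]),np.median(z[l]))
    cv2.imwrite(f"pics/{n}3.png",im); A.append(im)
    # upscaled crop of box
cv2.imwrite("pics/c3.png",np.hstack([cv2.resize(A[0][130:210,215:305],(540,480)),cv2.resize(A[1][120:210,250:340],(250,250)) if 0 else cv2.resize(A[1][125:215,250:299+6],(260,480))]))
E
python3 go.py .533 -.2916 .25 107.5
```

```text
time_s: 13.85
tcp_pos: [0.5338, -0.0107, 0.2561]
eef_rot: [111.3, 89.9, -167.4]
contact_force: [0.9, -0.9, 0.9]
gripper_width: 0.0873
time_s: 14.65
tcp_pos: [0.5341, -0.0092, 0.2559]
eef_rot: [174.4, 89.9, -168.2]
contact_force: [-0.5, 0.0, -0.0]
gripper_width: 0.0876
side weight 765 (array([0.5425, 0.2471]), array([ 36.3, 200.4]), 81.12) 0.02902034199420178
knob 25 (array([ 0.5336, -0.2906]), array([14.9, 23.1]), 18.74) 0.10653253395881612 [ 0.53262803 -0.28962587  0.10614393]
knob all 54 (array([ 0.5336, -0.2906]), array([14.9, 23.2]), 18.74)
lid 639 (array([ 0.5926, -0.277 ]), array([167.5, 179.5]), 107.11) 0.06834173630405638
top weight 354 (array([0.5368, 0.2076]), array([ 35.5, 127.7]), 81.33) 0.028098716864900286
knob 42 (array([ 0.532 , -0.2959]), array([15., 25.]), 14.61) 0.10750917109378155 [ 0.5317136  -0.29595618  0.10723569]
knob all 51 (array([ 0.5319, -0.2959]), array([15.2, 25.2]), 14.46)
lid 2245 (array([ 0.5912, -0.2782]), array([167.8, 170.8]), 106.88) 0.0678579139278297
t 14.75 tcp [ 0.5342 -0.0091  0.256 ] jaw 107.62 toolx [-0.001 -0.    -1.   ] w 0.0877 F [ 0.5 -0.7 -0.5] q [ 20.   6. -14.  -0. -70. -92.]
rx 0.0021 shift cm [  0.61 -26.9   -8.61] shift now-axes [  0.61 -26.89  -8.67]
```

View pics/top3.png

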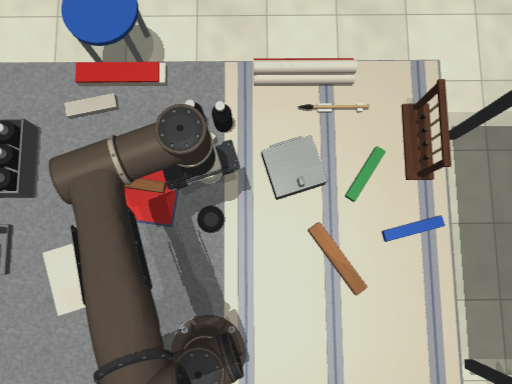

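The weight lies flat and fully on the pad: centre (0.5425, 0.247) against the pad's (0.543, 0.247), top at 0.029. The top view shows a clean lid with the knob at about (301,182), agreeing with (0.533, −0.294) and a box yaw of 17°. Next, the knob.

```bash
python3 -m creep '[[0,0,0,0,-2,-0.5,100],[0,0,0,0,-3.5,-1.15,100],[0,0,0,0,-3.5,-1.15,100],[0,0,0,0,-3.5,-1.15,100],[0,0,0,0,-3.5,-1.15,100],[0,0,0,0,-3.5,-1.15,100],[0,0,0,0,-3.5,-1.15,100],[0,0,0,0,-3.5,-1,100]]' && python3 -m creep '[[0,0,0,3,0,0,100],[0,0,0,3,0,0,100],[0,0,0,3,0,0,100],[0.01,0,0,2,0,0,100],[0,0,0,0,0,0,100],[0,0,0,0,0,0,100]]'; python3 go.py .533 -.294 .076 107
```

```text
time_s: 15.55
tcp_pos: [0.5349, -0.2881, 0.2563]
eef_rot: [142.5, 90.0, 160.5]
contact_force: [0.6, 1.1, 0.2]
gripper_width: 0.0876
time_s: 16.15
tcp_pos: [0.5356, -0.2868, 0.1468]
eef_rot: [179.7, 89.9, -163.0]
contact_force: [0.6, -0.5, 0.8]
gripper_width: 0.0878
t 16.15 tcp [ 0.5356 -0.2868  0.1468] jaw 107.32 toolx [-0.001 -0.    -1.   ] w 0.0878 F [ 0.6 -0.5  0.8] q [-10.  18. -14.   0. -58. -63.]
rx 0.0057 shift cm [ 7.08 -0.62 -0.46] shift now-axes [ 7.08 -0.61 -0.46]
```

```bash
python3 -m creep '[[0.005,0,0,0,-0.6,-0.45,100],[0,0,0,2.5,0,0,100],[0,0,0,2.5,0,0,100],[0,0,0,1.5,0,0,100],[0,0,0,0.4,0,0,100],[0,0,0,0,0,0,100],[0,0,0,0,0,0,100]]'; python3 go.py .533 -.294 .076 107
python3 - <<'E'
from fit import *
im,d=r.capture("side"); im2,_=r.capture("top")
cv2.imwrite("pics/s4.png",np.hstack([cv2.resize(im[110:210,215:315],(400,400),interpolation=cv2.INTER_CUBIC),cv2.resize(im2[110:210,250:350],(400,400),interpolation=cv2.INTER_CUBIC)]))
E
```

```text
time_s: 16.85
tcp_pos: [0.5343, -0.2939, 0.0791]
eef_rot: [-35.4, 89.9, -18.4]
contact_force: [0.7, 0.5, 0.1]
gripper_width: 0.0875
t 16.85 tcp [ 0.5343 -0.2939  0.0791] jaw 106.92 toolx [ 0.002 -0.001 -1.   ] w 0.0875 F [0.7 0.5 0.1] q [-10.  22. -18.   0. -50. -63.]
rx -0.0015 shift cm [ 0.31  0.03 -0.12] shift now-axes [ 0.31  0.03 -0.12]
```

View pics/s4.png

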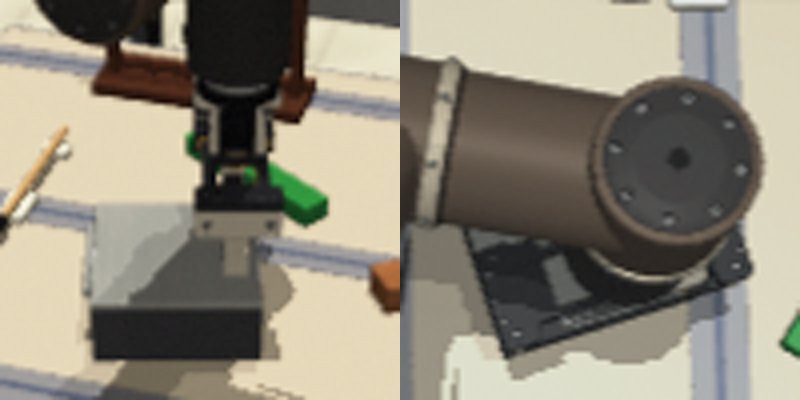

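The near finger stands in front of the knob's spot, at (237,258) in the left crop, and is aligned with it. I'll go down 3 mm and close.

```bash
python3 -m creep '[[0,0,0,0.25,0,-0.1,100],[0,0,0,0,0,0,100],[0,0,0,0,0,0,0],[0,0,0,0,0,0,0],[0,0,0,0,0,0,0],[0,0,0,0,0,0,0],[0,0,0,0,0,0,0],[0,0,0,0,0,0,0]]' 50 && python3 -m creep '[[0,0,0,0,0,0,0],[0,0,0,0,0,0,0],[0,0,0,0,0,0,0],[0,0,0,0,0,0,0],[0,0,0,0,0,0,0],[0,0,0,0,0,0,0],[0,0,0,0,0,0,0],[0,0,0,0,0,0,0]]' && python3 -m creep '[[0,0,0,0,0,0,0],[0,0,0,0,0,0,0],[0,0,0,0,0,0,0],[0,0,0,0,0,0,0]]'; python3 go.py .533 -.294 .076 107
```

```text
time_s: 17.75
tcp_pos: [0.5324, -0.2938, 0.075]
eef_rot: [118.3, 90.0, 135.2]
contact_force: [-0.4, 0.8, 0.4]
gripper_width: 0.0451
time_s: 18.55
tcp_pos: [0.5328, -0.2951, 0.0751]
eef_rot: [-83.9, 89.9, -67.0]
contact_force: [2.2, -8.6, -3.5]
gripper_width: 0.0156
time_s: 18.95
tcp_pos: [0.5328, -0.2951, 0.0751]
eef_rot: [-81.5, 89.9, -64.6]
contact_force: [1.4, -7.5, -3.6]
gripper_width: 0.016
t 18.95 tcp [ 0.5328 -0.2951  0.0751] jaw 106.91 toolx [ 0.001 -0.002 -1.   ] w 0.016 F [ 1.4 -7.5 -3.6] q [-11.  22. -19.   0. -49. -63.]
rx -0.0016 shift cm [-0.09  0.1   0.05] shift now-axes [-0.09  0.1   0.05]
```

The knob is gripped at 16 mm width. The arm gives about 1 mm per 7 N, so overshoot will be small. I'll ease off the side load and pull along the lid's arc.

```bash
python3 -m creep '[[0,0,0,0,-0.1,0,0],[0,0,0,-0.1,0,0,0],[0,0.01,0,-0.14,0,0.015,0],[0,0.01,0,-0.14,0,0.015,0],[0,0.01,0,-0.14,0,0.015,0],[0,0.01,0,-0.14,0,0.015,0],[0,0.01,0,-0.14,0,0.015,0],[0,0,0,0,0,0,0]]'; python3 go.py .533 -.294 .076 107
```

```text
time_s: 19.75
tcp_pos: [0.5336, -0.2948, 0.0819]
eef_rot: [-180.0, 87.1, -163.1]
contact_force: [3.0, -6.9, -10.9]
gripper_width: 0.0156
t 19.75 tcp [ 0.5336 -0.2948  0.0819] jaw 106.9 toolx [-0.049 -0.015 -0.999] w 0.0156 F [  3.   -6.9 -10.9] q [-10.  23. -17.   2. -53. -64.]
rx -0.0018 shift cm [ 0.59  0.1  -0.01] shift now-axes [ 0.59  0.1  -0.01]
```

The lid follows: 6.8 mm up, tilt 0.05 rad, 11 N. I'll carry on to about 0.17 rad.

```bash
python3 -m creep '[[0,0.01,0,-0.14,0,0.015,0],[0,0.01,0,-0.14,0,0.015,0],[0,0.01,0,-0.14,0,0.015,0],[0,0.01,0,-0.14,0,0.015,0],[0,0.01,0,-0.14,0,0.015,0],[0,0.01,0,-0.14,0,0.015,0],[0,0,0,0,0,0,0]]'; python3 go.py .533 -.294 .076 107;  python3 -m creep '[[0,0.01,0,-0.14,0,0.015,0],[0,0.01,0,-0.14,0,0.015,0],[0,0.01,0,-0.14,0,0.015,0],[0,0.01,0,-0.14,0,0.015,0],[0,0.01,0,-0.14,0,0.015,0],[0,0.01,0,-0.14,0,0.015,0],[0,0,0,0,0,0,0],[0,0,0,0,0,0,0]]'; python3 go.py .533 -.294 .076 107
python3 - <<'E'
from fit import *
A=[]
for n in("side","top"):
    im,d=r.capture(n);W=cloud(n,d);hsv=cv2.cvtColor(im,cv2.COLOR_BGR2HSV);x,y,z=np.moveaxis(W,-1,0);A.append(im)
    m=(abs(x-.543)<.13)&(abs(y-.247)<.15)&(z>.02)&(z<.04)&(hsv[...,0]>5)&(hsv[...,0]<20)&(hsv[...,1]>90)
    print(n,"weight",m.sum(),rect(W[m]),np.median(z[m]))
    c,s=np.cos(np.radians(17)),np.sin(np.radians(17)); X=(x-.5912)*c+(y+.278)*s; Y=-(x-.5912)*s+(y+.278)*c
    l=(abs(X)<.075)&(Y>.035)&(Y<.08)&(z>.06)&(z<.11)
    if l.sum()>10:
        p=np.polyfit(X[l],z[l],1); p=np.polyfit(X[l][abs(np.polyval(p,X[l])-z[l])<.006],z[l][abs(np.polyval(p,X[l])-z[l])<.006],1); print("lid slope rad",-np.arctan(p[0]),"front z top",np.polyval(p,-.08),"back",np.polyval(p,.08),l.sum())
cv2.imwrite("pics/s5.png",cv2.resize(A[0][110:360,140:340],(600,750))[:600])
cv2.imwrite("pics/s5b.png",cv2.resize(A[0][100:360,130:340],(484,600)))
E
```

```text
time_s: 20.45
tcp_pos: [0.5352, -0.2943, 0.0903]
eef_rot: [-180.0, 83.6, -163.1]
contact_force: [2.3, -6.0, -9.9]
gripper_width: 0.0158
t 20.45 tcp [ 0.5352 -0.2943  0.0903] jaw 106.91 toolx [-0.106 -0.032 -0.994] w 0.0158 F [ 2.3 -6.  -9.9] q [ -9.  24. -15.   3. -57. -66.]
rx -0.0016 shift cm [ 1.44  0.09 -0.04] shift now-axes [ 1.44  0.09 -0.04]
time_s: 21.25
tcp_pos: [0.5371, -0.2937, 0.0984]
eef_rot: [-180.0, 80.2, -163.1]
contact_force: [2.8, -5.6, -9.8]
gripper_width: 0.0158
t 21.25 tcp [ 0.5371 -0.2937  0.0984] jaw 106.9 toolx [-0.162 -0.049 -0.986] w 0.0158 F [ 2.8 -5.6 -9.8] q [ -8.  25. -13.   5. -61. -68.]
rx -0.0017 shift cm [ 2.27  0.1  -0.02] shift now-axes [ 2.27  0.09 -0.02]
side weight 769 (array([0.5421, 0.2473]), array([ 36.3, 201. ]), 81.03) 0.029125792025042174
lid slope rad 0.16963610088696804 front z top 0.09587481261370537 back 0.06846965681124456 295
top weight 646 (array([0.5426, 0.2445]), array([ 36.2, 201.3]), 81.45) 0.02837904572608807
lid slope rad 0.16345278057610108 front z top 0.09414583812712905 back 0.06775797373787669 352
```

View pics/s5b.png

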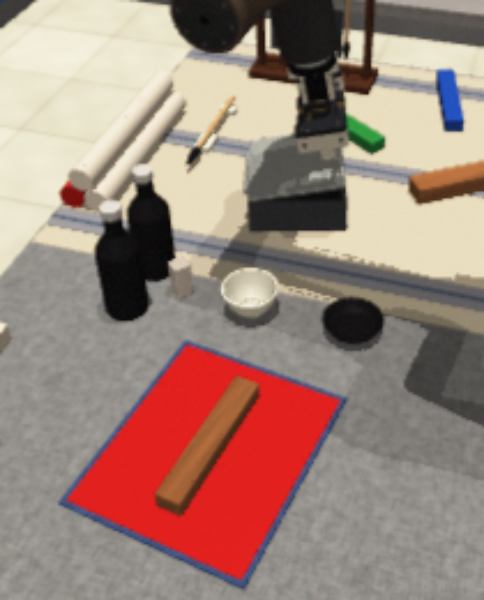

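The lid stands open at 0.163–0.170 rad with the gripper on the knob, at (320,130). The bar lies within the pad's outline at (208,445), and the bottles, chop, bowl and dish are where they were. I'll confirm it's still, then hand in.

```bash
python3 -m creep '[[0,0,0,0,0,0,0],[0,0,0,0,0,0,0],[0,0,0,0,0,0,0],[0,0,0,0,0,0,0],[0,0,0,0,0,0,0]]'; python3 go.py .533 -.294 .076 107; python3 -c "
from plant import r
print(r.close_job())"
```

```text
time_s: 21.85
tcp_pos: [0.5371, -0.2937, 0.0984]
eef_rot: [-180.0, 80.2, -163.1]
contact_force: [3.2, -6.4, -10.1]
gripper_width: 0.0157
t 21.85 tcp [ 0.5371 -0.2937  0.0984] jaw 106.9 toolx [-0.162 -0.049 -0.986] w 0.0157 F [  3.2  -6.4 -10.1] q [ -8.  25. -13.   5. -61. -68.]
rx -0.0018 shift cm [ 2.28  0.1  -0.02] shift now-axes [ 2.28  0.09 -0.02]
the job is handed in; nothing more can be done
None
```

I moved the paperweight from the lid to the middle of the red pad, laid it flat and let go. Then I gripped the knob with 50 N and eased the lid open along its arc. I handed the job in at 21.9 s, still holding the knob; no verdict was reported.

Last checks:
- **Lid:** it stands open at 0.163 rad (top camera) and 0.170 rad (side camera), a gap of about 26–27 mm. The tool pose did not change over the last 0.6 s, and the pull was steady at about 10 N.
- **Knob:** the fingers hold it at 16 mm, with a steady side force of about 6 N left from a 1 mm centring offset.
- **Paperweight:** its centre is at (0.542, 0.246) against the pad's (0.543, 0.247). It lies flat and within the outline, with its top at 29 mm.
- **Other things:** the bottles, chop, bowl and dish look unmoved in the last picture. I did not measure their positions again.

No check failed. The two cameras disagreed by about 3 mm in y and 0.006 rad in lid angle, well inside the limits.

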